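# Swap the boiler sight glass in the V-block and hold the new one down

## Robot

A 7-joint arm with a two-finger parallel gripper is mounted at the origin on the work surface. World frame = base frame: x ahead of the robot, y to its left, z up, the work surface at z = 0. Lengths are in m, angles in rad, forces in N, time in s.
With the tool pointing down it reaches from about 0.35 to 0.775 m from the base axis. Payload 3.1 kg.
Tool frame: the origin (TCP) lies midway between the tips of the shut fingers; the grasp point (between the pads) lies 19 mm behind it; z points along the fingers, y is the line along which they close (so a half turn about z gives the same grasp; the last joint's range is limited). The gripper opens to 85 mm and grips with 20 to 120 N. Pads are 22 mm wide; open, the fingers measure 114 mm over their backs; the gripper's body (76 mm by 85 mm) begins 54 mm behind the grasp point. The pads swing forward as they close: fully open they stand 13 mm farther back than shut.
Start: joints at [1.264, 0.311, 0.014, 1.512, -0.004, 1.319, -0.027], TCP at [0.144, -0.531, 0.231] pointing down, gripper open.
Joint ranges: [-2.7, 2.7], [-0.3, 1.91], [-1.27, 1.3], [0.12, 2.57], [-1.44, 4.58], [0.2, 2.03], [-3.05, 3.05]. Speed limits (rad/s): [2.79, 2.79, 3.14, 3.14, 3.14, 3.14, 3.14].

## Interface

Orientations are given as a rotation vector (axis times angle).
In Python, from cell import manip gives the robot as it stands. Calls block until the motion is done:
- manip.goto(position, orientation): joint-space move of the TCP to a pose.
- manip.servo_line(position, orientation=None, max_speed=0.15): straight line of the TCP; orientation=None keeps the orientation; max_speed is the mean speed in m/s.
- manip.move_j(angles): joint-space move.
- manip.gripper_to(opening): finger opening in m; the grip force is fixed at half the most; returns when the fingers have stopped.
- manip.dwell(seconds).
- manip.solve_ik(position, orientation): joint angles nearest the present ones, or None.
- manip.observe(): the state.
- manip.read_camera(name): name is "scene" or "top"; returns (picture, depth): 384x512x3 uint8, red, green, blue; 384x512 float32, m along the optical axis (not along the pixel's ray), 0 where there is no reading.
- manip.camera_params(name): a dict with "fx", "fy", "cx", "cy" (pixels), "distortion" ([k1, k2, p1, p2, k3] as OpenCV has them; the pictures are not rectified), "rvec" (rotation vector, rad) and "tvec" (3), from world to camera coordinates, as OpenCV has them. Camera axes: x right, y down, z forward; pixel columns grow to the right and rows downward; lengths in m; the calibration is good to about 2 mm. A picture is of the moment at which its call begins. camera_params takes no time and is no camera call.
A pose or a line that the arm cannot do raises manip.Unreachable and nothing moves.
- manip.job_done(): hands the job in; it is judged then, once.
Trained networks look in the newest picture that a camera, given by its name, has taken for a name from the list of things; names that differ only in an ending like _2 or _b are one class to them, and where a whole thing is asked for, a point or a joint stands for the part that bears it (a point fixed in the world has none). Each returns a list of dicts, best first, with "p" (0 to 1); they miss things now and then, are a little off and sometimes report something else, mostly with a low value. They report only what shows in the picture. A call takes as long as a camera call.
- manip.recognise(target, camera): "extent" ([left, top, right, bottom] in pixels, round what is visible of it).
- manip.regions_of(target, camera): "mask" (384x512 bool, what is visible of it) and "extent" ([left, top, right, bottom] in pixels, round what is visible of it).
The state is a dict: "time": time; "joints": joint angles; "joint_velocities": joint speeds; "tau": joint torques, N m; "tcp_pos": TCP position; "orientation": TCP orientation; "ft_force": force on the tool from outside, world axes, zero at the start; "torque": the same for the moment, N m; "grip_width": finger opening in m; "gripper_force": force on a finger pad.
Only numpy, scipy, OpenCV 4.12 (cv2) and the standard library are available. Lean on these libraries where they do the work, as an engineer would, in place of code of your own. Each camera call takes 0.05 s, during which the arm holds its last target. There are 200 camera calls.

## Task

The boiler's old, blackened sight-glass barrel is lying in the steel V-block: pack it, lying flat, into the empty long bay of the brown returns box and let go of it. Then take the new brass barrel out of its blue carton, lay it lengthways along the V-block, about centred over it, and finish while still holding it there, pressed down firmly (with some 15 N) onto both sloping faces: do not let go at the end. Do not ram the V-block, and leave everything else where it is.

Things in the scene. Friction and masses are not known exactly. Their poses are not given: they have to be found in the camera images.
- old_barrel: the old sight-glass barrel: a plain cylinder, tarnished almost black with two thin copper rings, 44 mm in diameter, 90 mm long, about 0.2 to 0.4 kg. It starts lying in the V-block. Origin at the centre of the cylinder; its x axis is the cylinder's axis (it may be rolled about it)
- new_barrel: the new sight-glass barrel: the same size and about the same weight, shiny brass with two thin steel rings and glass ends. It starts lying in the bay of its carton. Origin at the centre of the cylinder; its x axis is the cylinder's axis (it may be rolled about it)
- vblock: the V-block's dark steel base plate, 90 x 90 x 10 mm, fixed to the worktop; origin under its centre, z up. It carries a bright steel block 50 mm long (x), 38 mm wide (y) with a 90 degree V along x: root 34 mm, rims 53 mm above the worktop. The block is narrower than a barrel, so fingers closing along y pass down beside it
- seat (a point): the point on the axis of a fully seated barrel, over the middle of the V-block: 65 mm above the worktop; the frame is the V-block's (x along the V). The block is rigid: a move that stops on force may relax afterwards, so check the push while holding. A gripped barrel that is also pushed a few newtons sideways across the V bears on one face only: keep the sideways force near nothing
- jaw_left: the sloping half of the V-block on its +y side, rigid steel; its origin and axes are those of vblock, not its middle
- jaw_right: the sloping half of the V-block on its -y side, rigid steel; its origin and axes are those of vblock, not its middle
- returns_box: the returns box: a low brown cardboard box, 130 mm (x) by 150 mm (y) outside, rim 32 mm above the worktop, with a dark grey foam insert, fixed; origin under its centre, z up. One long bay and two square bays (both filled), all 10 mm deep
- bay (a point): the centre of the floor of the empty long bay of the returns box, 22 mm above the worktop. The bay is 98 mm (x) by 50 mm (y) and 10 mm deep, so a barrel lying in it stands 34 mm above the rim: its axis is 22 mm above this point and 12 mm above the rim. Axes as the box
- carton: the new barrel's carton: a low blue tray, 126 mm (x) by 78 mm (y) outside, rim 32 mm above the worktop, with white foam, fixed; origin under its centre, z up. Its bay, in the middle along x, is 98 by 50 mm and 10 mm deep, floor 22 mm above the worktop
- valve_cap: bystander: a brass valve cap, 32 mm across, 36 mm tall, standing in a square bay of the returns box; origin under its centre, z up
- relay: bystander: an orange cube-shaped relay, 32 x 32 x 36 mm, standing in the other square bay of the returns box; origin under its centre, z up
- mug: bystander: a blue mug, 82 mm across, 92 mm tall, at the back; origin under its centre
- paste_jar: bystander: a white jar with a red cap, 64 mm across, 75 mm tall, at the back; origin under its centre
- tee: bystander: a copper pipe tee lying flat, 70 mm long, 28 mm high, at the back; origin on the worktop under its middle
- wrench: bystander: a steel wrench lying on the robot's right; origin at its middle
- screwdriver: bystander: a screwdriver lying on the robot's left; origin at its middle

How it is judged:
On the way:
1. the old barrel lies in the long bay of the returns box, released (x of old_barrel in the frame of bay between -0.009 and 0.009 m and y of old_barrel in the frame of bay between -0.008 and 0.008 m and z of old_barrel in the frame of bay between 0.018 and 0.026 m and angle between the x axis of old_barrel and the x axis of returns_box, either way round below 0.2 rad and contact force between the fingers and old_barrel below 0.1 N and linear speed of old_barrel below 0.03 m/s), for 0.2 s.
At the end, for the whole second after the job is handed in: Old barrel lying on the floor of the long bay (centre within 9 mm along, 8 mm across, 4 mm in height), let go. New barrel along the V (0.06 rad), within 15 mm of the middle, 3 mm of the seat across and in height, still, fingers on it, over 4 N on each sloping face (weight alone: under 3 N) (all of step 1 and x of new_barrel in the frame of seat between -0.015 and 0.015 m and y of new_barrel in the frame of seat between -0.003 and 0.003 m and z of new_barrel in the frame of seat between -0.003 and 0.003 m and angle between the x axis of new_barrel and the x axis of vblock, either way round below 0.06 rad and contact force between new_barrel and jaw_left above 4 N and contact force between new_barrel and jaw_right above 4 N and contact force between the fingers and new_barrel above 2 N and linear speed of new_barrel below 0.02 m/s); the arm keeps its last pose, push and grip.
It fails at once if the V-block is rammed: more than 80 N on one of its faces (contact force between anything else and jaw_left above 80 N or contact force between anything else and jaw_right above 80 N).
It fails at once if a bystander is moved by more than 30 mm (distance of any of valve_cap, relay, mug, paste_jar, tee, wrench, screwdriver from where it was at the start of the episode above 0.03 m).
It also fails if it takes over 67 s, if anything falls off the work surface, if the arm or the gripper's body presses on something with over 40 N, if the wrist force passes 120 N, or if a joint passes its speed limit or range.

## Working session

There is one attempt and no reset: what is moved stays moved. The work goes in short steps, each a Python script; the robot and the scene stay as the last script left them, time stands still between calls to the robot, and variables do not carry over. Pictures are saved under pics/ and viewed, at most 10 in all, crops included, and the job is handed in when it is done.

```bash
ls; mkdir -p pics; cat > h.py <<'E'
import numpy as np, cv2
from cell import manip
from scipy.spatial.transform import Rotation as R
def cam(n):
    p=manip.camera_params(n); K=np.array([[p['fx'],0,p['cx']],[0,p['fy'],p['cy']],[0,0,1]])
    return K,np.array(p['distortion'],float),R.from_rotvec(np.ravel(p['rvec'])).as_matrix(),np.ravel(p['tvec'])
def world(n,uv,d):
    K,D,Rm,t=cam(n); u=cv2.undistortPoints(np.asarray(uv,float).reshape(-1,1,2),K,D)[:,0]
    c=np.c_[u,np.ones(len(u))]*np.ravel(d)[:,None]
    return (c-t)@Rm
def maskpts(n,m,depth):
    v,u=np.nonzero(m&(depth>0)); return world(n,np.c_[u,v],depth[v,u]), np.c_[u,v]
def down(yaw): # tool z down; tool y at world angle yaw+90deg (closing), tool x at yaw
    x=np.array([np.cos(yaw),np.sin(yaw),0]); z=np.array([0,0,-1.]); return R.from_matrix(np.c_[x,np.cross(z,x),z]).as_rotvec()
E
python3 - <<'E'
from h import *
for n in ("scene","top"):
    im,d=manip.read_camera(n); cv2.imwrite(f"pics/{n}0.png",im[:,:,::-1]); np.save(f"{n}_d.npy",d)
    K,D,Rm,t=cam(n); print(n,"cam at",-Rm.T@t, "axis",Rm[2],K[0,0])
    for k in ("old_barrel","new_barrel","vblock","returns_box","carton"):
        for r in manip.regions_of(k,n)[:2]:
            P,_=maskpts(n,r["mask"],d)
            print(k,round(r["p"],2),r["extent"],len(P),np.round(np.median(P,0),3) if len(P) else '',np.round(np.percentile(P,[2,98],axis=0),3).tolist())
o=manip.observe(); print(o)
E
```

```text
pics
scene cam at [ 0.94254184 -0.53705389  0.84861736] axis [-0.37088304  0.51542667 -0.7725161 ] 358.0728306697969
old_barrel 0.57 [290.5, 128.5, 319.8, 147.2] 413 [0.571 0.263 0.079] [[0.496, 0.239, 0.001], [0.615, 0.312, 0.089]]
new_barrel 0.92 [168.3, 233.4, 204.3, 261.6] 611 [ 0.531 -0.255  0.063] [[0.486, -0.281, 0.035], [0.57, -0.224, 0.069]]
new_barrel 0.29 [291.1, 236.7, 318.0, 272.0] 679 [ 0.783 -0.102  0.071] [[0.754, -0.118, 0.012], [0.809, -0.063, 0.078]]
vblock 0.63 [288.7, 143.7, 323.8, 164.3] 491 [0.581 0.254 0.011] [[0.527, 0.221, -0.0], [0.624, 0.306, 0.051]]
returns_box 0.92 [210.0, 160.8, 267.8, 210.1] 1540 [0.498 0.004 0.029] [[0.423, -0.06, 0.006], [0.566, 0.098, 0.034]]
returns_box 0.71 [291.1, 236.9, 317.9, 273.4] 676 [ 0.783 -0.102  0.069] [[0.753, -0.118, 0.013], [0.809, -0.065, 0.078]]
carton 0.84 [160.1, 234.9, 212.4, 272.4] 772 [ 0.549 -0.271  0.031] [[0.472, -0.303, 0.003], [0.59, -0.203, 0.035]]
top cam at [0.23156659 0.01541266 1.67179478] axis [ 1.96381432e-01 -5.92853132e-04 -9.80527400e-01] 449.2985971838209
old_barrel 0.89 [173.1, 177.0, 191.0, 20
[... 815 characters left out ...]
.26432456,  0.31083897,  0.01399344,  1.51146201, -0.00440127,
        1.31919805, -0.02721061]), 'joint_velocities': array([-3.73943699e-04, -1.06449986e-03,  1.79367891e-05, -3.37492954e-04,
        9.08845079e-04,  1.64347942e-03, -5.41414976e-05]), 'tau': array([ 3.41863588e-04, -3.79582036e+01,  1.45916487e-01, -2.30743539e+01,
        1.22401482e-02,  2.25619879e-03, -1.88671964e-05]), 'tcp_pos': array([ 0.14397307, -0.53085834,  0.23135272]), 'orientation': array([3.11396373e+00, 4.14783149e-01, 4.65574365e-06]), 'ft_force': array([-0.33341844, -0.39579781, -0.51201775]), 'torque': array([-0.02227737, -0.04697434,  0.00358301]), 'gripper_force': 0.0, 'grip_width': 0.08574288435646119}
```

```bash
python3 - <<'E'
import cv2,numpy as np
a=cv2.imread("pics/top0.png")[170:240,160:350]; b=cv2.imread("pics/scene0.png")[115:285,150:340]
a=cv2.resize(a,(760,280),interpolation=cv2.INTER_CUBIC); cv2.imwrite("pics/c1.png",a)
cv2.imwrite("pics/c2.png",cv2.resize(b,None,fx=3.5,fy=3.5,interpolation=cv2.INTER_CUBIC)[:600])
E
```

```text
(no output)
```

View pics/c1.png

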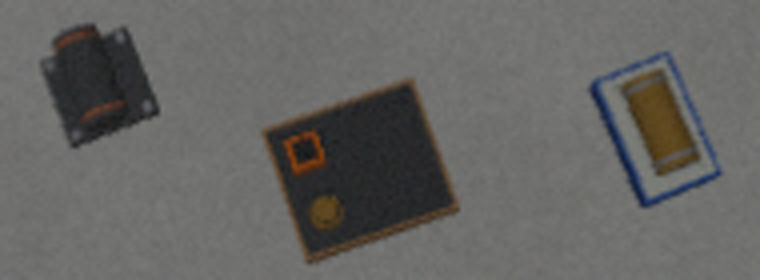

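View pics/c2.png

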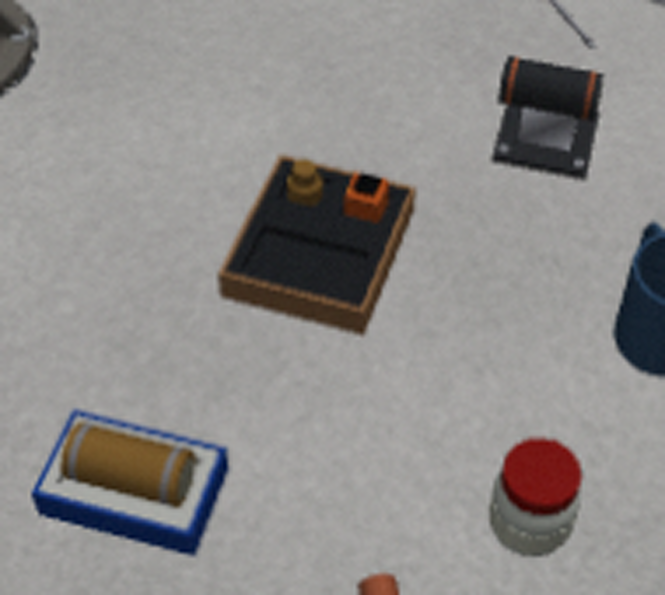

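```bash
cat > fit.py <<'E'
from h import *
from scipy.optimize import least_squares
def cloud(n,d):
    return maskpts(n,np.ones(d.shape,bool),d)[0]
def near(P,c,r): return P[np.hypot(*(P[:,:2]-c).T)<r]
def cyl(P,c0,yaw0,z0):
    def f(q):
        n=np.array([-np.sin(q[2]),np.cos(q[2])]); s=(P[:,:2]-q[:2])@n
        a=(P[:,:2]-q[:2])@[np.cos(q[2]),np.sin(q[2])]
        return np.hypot(s,P[:,2]-q[3])-.022
    q=least_squares(f,[*c0,yaw0,z0],loss='soft_l1',f_scale=.002)
    # centre along the axis is free: use extents
    q=q.x; a=(P[:,:2]-q[:2])@[np.cos(q[2]),np.sin(q[2])]; lo,hi=np.percentile(a,[1,99]); m=(lo+hi)/2
    return np.r_[q[:2]+m*np.array([np.cos(q[2]),np.sin(q[2])]),q[2],q[3]],hi-lo
E
python3 - <<'E'
from fit import *
C={}
for n in ("scene","top"):
    P=C[n]=cloud(n,np.load(f"{n}_d.npy"))
    w=near(P,[.5,-.1],.06); print(n,"table z",np.median(w[:,2]),w[:,2].std())
    for k,c,z0,zm in (("old",[.571,.263],.065,.058),("new",[.53,-.255],.044,.042)):
        Q=near(P,c,.075); Q=Q[(Q[:,2]>zm)&(Q[:,2]<.1)]
        q,l=cyl(Q,c,.35,z0); print(n,k,len(Q),np.round(q,4),round(l,4))
    for k,c,r,lo,hi in (("box",[.49,.015],.12,.024,.045),("carton",[.53,-.25],.09,.024,.04),("plate",[.57,.26],.075,.006,.015)):
        Q=near(P,c,r); Q=Q[(Q[:,2]>lo)&(Q[:,2]<hi)]
        rc=cv2.minAreaRect((Q[:,:2]*1000).astype(np.float32)); print(n,k,len(Q),np.round(rc,1) if 0 else rc, 'z',np.median(Q[:,2]))
B=np.vstack(list(C.values()))
np.save("B.npy",B)
E
```

```text
scene table z 0.0001654961297218655 0.007898141749847822
scene old 366 [0.5687 0.2744 0.3945 0.0653] 0.0891
scene new 583 [ 0.5241 -0.2484  0.3694  0.0449] 0.0877
scene box 1171 ((486.13458251953125, 28.147964477539062), (131.31723022460938, 155.93174743652344), 18.554527282714844) z 0.030986668911523293
scene carton 648 ((521.0231323242188, -248.306396484375), (126.0416488647461, 80.65741729736328), 21.532352447509766) z 0.032129536717266684
scene plate 298 ((574.3706665039062, 268.1568603515625), (89.69102478027344, 80.42017364501953), 22.252195358276367) z 0.010166072010610195
top table z 0.00018208629326561728 0.008721927079649569
top old 311 [0.5702 0.2721 0.3925 0.0648] 0.0898
top new 283 [ 0.5258 -0.2527  0.3636  0.0432] 0.0896
top box 978 ((489.8293151855469, 25.326988220214844), (131.2135467529297, 150.1801300048828), 18.96830177307129) z 0.030322200922803286
top carton 351 ((525.6636962890625, -252.74224853515625), (126.54531860351562, 81.3663558959961), 21.61025619506836) z 0.030633527395670962
top plate 232 ((573.9447631835938, 260.0667419433594), (114.72557067871094, 131.95262145996094), 4.448615550994873) z 0.009950475189488502
```

```bash
python3 - <<'E'
from fit import *
yaw=np.deg2rad(18.75); X=np.array([np.cos(yaw),np.sin(yaw)]);Y=np.array([-X[1],X[0]])
for n,c in (("scene",[.4870,.0275]),("top",[.4895,.0253])):
    P=near(cloud(n,np.load(f"{n}_d.npy")),c,.1); c=np.array(c)
    a=(P[:,:2]-c)@X; b=(P[:,:2]-c)@Y
    print(n)
    for y in np.arange(-72,76,4):
        m=(abs(b*1000-y)<2)&(abs(a)<.04); print(int(y),round(np.median(P[m,2])*1000,1),end=' | ')
    print()
    for x in np.arange(-64,66,4):
        m=(abs(a*1000-x)<2)&(b<-.02)&(b>-.05); print(int(x),round(np.median(P[m,2])*1000,1),end=' | ')
    print()
    m=(P[:,2]>.04)&(b>0)&(abs(b)<.07); k=m&(a<0); print('tall a<0',a[k].mean(),b[k].mean()); k=m&(a>0); print('tall a>0',a[k].mean(),b[k].mean())
E
```

```text
scene
-72 23.6 | -68 31.3 | -64 30.9 | -60 30.7 | -56 nan | -52 22.6 | -48 22.1 | -44 22.5 | -40 21.9 | -36 21.0 | -32 22.0 | -28 21.6 | -24 21.6 | -20 22.0 | -16 22.1 | -12 24.4 | -8 27.4 | -4 30.8 | 0 31.5 | 4 30.6 | 8 31.0 | 12 31.2 | 16 31.6 | 20 30.6 | 24 32.4 | 28 36.9 | 32 42.6 | 36 51.0 | 40 51.5 | 44 56.5 | 48 53.4 | 52 56.8 | 56 30.6 | 60 31.4 | 64 30.1 | 68 31.6 | 72 31.4 | 
-64 32.8 | -60 30.9 | -56 31.3 | -52 30.1 | -48 22.9 | -44 23.5 | -40 22.6 | -36 21.6 | -32 23.0 | -28 21.7 | -24 22.3 | -20 22.6 | -16 21.7 | -12 22.4 | -8 21.4 | -4 21.8 | 0 21.7 | 4 22.5 | 8 21.2 | 12 22.2 | 16 21.0 | 20 22.0 | 24 21.9 | 28 21.5 | 32 21.9 | 36 21.2 | 40 21.7 | 44 23.2 | 48 29.6 | 52 30.7 | 56 31.8 | 60 31.6 | 64 17.3 | 
tall a<0 -0.027610059096486714 0.03841455830705807
tall a>0 0.030037932912491266 0.037068239389974805
top
-72 32.3 | -68 29.6 | -64 29.8 | -60 25.7 | -56 22.6 | -52 20.2 | -48 22.7 | -44 21.9 | -40 20.8 | -36 23.8 | -32 21.1 | -28 20.4 | -24 20.0 | -20 20.3 | -16 21.3 | -12 23.1 | -8 29.7 | -4 31.6 | 0 30.6 | 4 29.5 | 8 31.2 | 12 32.3 | 16 30.2 | 20 30.8 | 24 27.3 | 28 30.4 | 32 40.1 | 36 51.1 | 40 53.7 | 44 52.9 | 48 52.3 | 52 45.0 | 56 37.3 | 60 24.8 | 64 31.0 | 68 29.7 | 72 30.2 | 
-64 20.0 | -60 31.7 | -56 29.4 | -52 32.6 | -48 22.6 | -44 18.8 | -40 21.8 | -36 22.7 | -32 20.4 | -28 24.0 | -24 21.0 | -20 20.7 | -16 21.9 | -12 21.8 | -8 23.8 | -4 23.9 | 0 20.5 | 4 21.4 | 8 21.1 | 12 22.8 | 16 19.3 | 20 23.3 | 24 19.9 | 28 20.5 | 32 20.6 | 36 22.4 | 40 21.4 | 44 20.9 | 48 22.1 | 52 28.0 | 56 29.9 | 60 31.3 | 64 33.2 | 
tall a<0 -0.03059756154977182 0.04358972074875789
tall a>0 0.028171388020455834 0.0427107908073027
  return _methods._mean(a, axis=axis, dtype=dtype,
  ret = ret.dtype.type(ret / rcount)
```

```bash
cat >> h.py <<'E'
YV=.392; XV=np.array([np.cos(YV),np.sin(YV)]); NV=np.array([-XV[1],XV[0]])
def st(tag=''):
    o=manip.observe(); f=np.array(o['ft_force']); p=np.array(o['tcp_pos'])
    print(tag,'t',round(o['time'],2),'tcp',np.round(p,4),'F along/across/z',np.round([f[:2]@XV,f[:2]@NV,f[2]],2),'w',round(o['grip_width'],4),'gf',round(float(o['gripper_force']),1),flush=True); return o
E
python3 - <<'E'
from fit import *
for n in ("scene","top"):
    P=near(cloud(n,np.load(f"{n}_d.npy")),[.572,.265],.07); a=P[:,:2]@XV; b=P[:,:2]@NV
    m=(P[:,2]>.006)&(P[:,2]<.014); c=np.array([.5695,.2733])
    print(n,'plate a rel barrel',np.round((np.percentile(a[m],[1,5,95,99])-c@XV)*1000,1),'b',np.round((np.percentile(b[m],[1,5,95,99])-c@NV)*1000,1))
o=down(YV); p=np.array([.5695,.2733])
print(manip.solve_ik([*p,.15],o), manip.solve_ik([*p,.15],down(YV+np.pi)))
manip.goto([*p,.16],o); st('above')
im,d=manip.read_camera("scene"); cv2.imwrite("pics/s1.png",cv2.resize(im[60:220,220:400,::-1],None,fx=3,fy=3))
manip.servo_line([*p,.054]); st('down')
for w in (.055,.049): manip.gripper_to(w); st(f'w{w}')
E
```

```text
scene plate a rel barrel [-41.6 -39.2  45.   47. ] b [-46.2 -44.8  21.2  29.1]
top plate a rel barrel [-52.3 -39.9  44.   48.4] b [-67.1 -47.1  41.   43.5]
[-0.00490712  0.65031902 -0.77646698  1.37029138  0.45556527  1.30285012
 -1.97623915] [ 0.12978815  0.77090314 -1.07966385  1.36470214  0.6739023   1.39500979
  1.02373371]
above t 3.79 tcp [0.5702 0.272  0.1599] F along/across/z [-0.39  0.12 -1.  ] w 0.0856 gf 0.0
down t 4.7 tcp [0.5701 0.274  0.0551] F along/across/z [-0.02 -0.16 -0.7 ] w 0.0857 gf 0.0
w0.055 t 5.11 tcp [0.5697 0.2734 0.0544] F along/across/z [-0.42 -0.24  0.23] w 0.0549 gf 0.0
w0.049 t 5.34 tcp [0.5695 0.2733 0.054 ] F along/across/z [ 0.51 -0.07  0.04] w 0.0488 gf 0.0
```

View pics/s1.png

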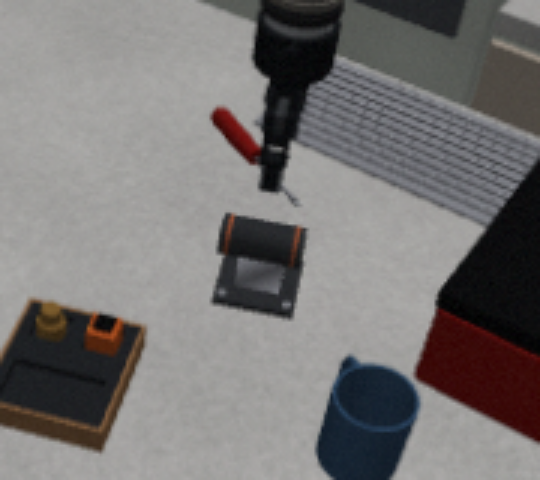

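```bash
python3 - <<'E'
from h import *
manip.gripper_to(.0465); st('w.0465')
manip.gripper_to(.035); st('grip'); manip.dwell(.3); o=st('grip')
# centre: find lateral stiffness
p0=np.array(o['tcp_pos']);
E
```

```text
w.0465 t 5.56 tcp [0.5695 0.2733 0.054 ] F along/across/z [ 0.63 -0.19 -0.45] w 0.0465 gf 0.0
grip t 5.78 tcp [0.5694 0.2736 0.0544] F along/across/z [-1.32  0.59  2.68] w 0.0422 gf 61.1
grip t 6.08 tcp [0.5695 0.2736 0.0544] F along/across/z [-2.21  0.88  4.38] w 0.0423 gf 61.3
```

```bash
python3 - <<'E'
from h import *
o=manip.observe(); p=np.array([.5695,.2736])
manip.servo_line([*p,.075],max_speed=.05); manip.dwell(.2); st('lift')
manip.servo_line([*p,.17]); manip.dwell(.2); st('lift')
im,d=manip.read_camera("scene"); cv2.imwrite("pics/s2.png",cv2.resize(im[60:200,240:400,::-1],None,fx=4,fy=4,interpolation=cv2.INTER_CUBIC))
from fit import cloud,near,cyl
P=near(cloud("scene",d),p,.08); m=(P[:,2]>.14)&(P[:,2]<.198)
print(len(P[m]),cyl(P[m],p,.39,.18))
E
```

```text
lift t 6.84 tcp [0.5693 0.2733 0.0746] F along/across/z [-0.37  0.68 -2.23] w 0.0421 gf 61.1
lift t 7.83 tcp [0.5689 0.273  0.1685] F along/across/z [-0.1  -0.15 -2.22] w 0.0419 gf 61.0
271 (array([0.56857475, 0.27418384, 0.38657832, 0.18019709]), np.float64(0.09012872756692647))
```

View pics/s2.png

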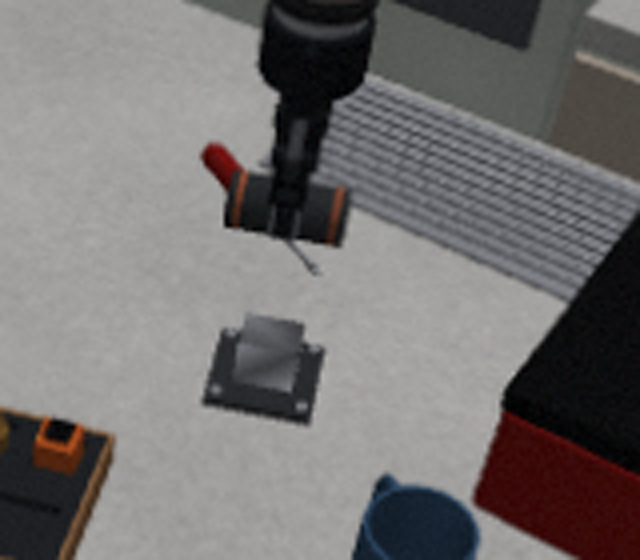

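```bash
python3 - <<'E'
from fit import *
for n in ("scene","top"):
    im,d=manip.read_camera(n); P=near(cloud(n,d),[.572,.275],.07); a=P[:,:2]@XV; b=P[:,:2]@NV; c=np.array([.5695,.2736])
    for lo,hi in ((.006,.014),(.033,.058)):
        m=(P[:,2]>lo)&(P[:,2]<hi); print(n,lo,m.sum(),'a',np.round((np.percentile(a[m],[1,5,95,99])-c@XV)*1000,1),'b',np.round((np.percentile(b[m],[1,5,95,99])-c@NV)*1000,1))
q=np.array([.4994,-.0065]); o=down(.327)
manip.goto([*q,.14],o); st('above')
manip.servo_line([*q,.055]); manip.dwell(.15); st('pre')
for z in (.043,.038,.034): manip.servo_line([*q,z],max_speed=.04); manip.dwell(.1); st(z)
im,d=manip.read_camera("scene"); cv2.imwrite("pics/s3.png",cv2.resize(im[110:240,180:320,::-1],None,fx=4,fy=4,interpolation=cv2.INTER_CUBIC))
E
```

```text
scene 0.006 319 a [-42.  -39.8  44.7  46.9] b [-46.5 -44.9  35.1  42. ]
scene 0.033 195 a [-22.1 -20.5  25.1  27.1] b [-21.5 -20.3  17.8  19.8]
top 0.006 49 a [-42.9 -39.   18.8  24.8] b [16.1 20.1 45.3 50.7]Traceback (most recent call last):
  File "<stdin>", line 5, in <module>
    return _quantile_unchecked(
        a, q, axis, out, overwrite_input, method, keepdims, weights)
    return _ureduce(a,
                    func=_quantile_ureduce_func,
    ...<5 lines>...
                    overwrite_input=overwrite_input,
                    method=method)
    r = func(a, **kwargs)
    result = _quantile(arr,
                       quantiles=q,
    ...<2 lines>...
                       out=out,
                       weights=wgt)
    slices_having_nans = np.isnan(arr[-1, ...])
                                  ~~~^^^^^^^^^
IndexError: index -1 is out of bounds for axis 0 with size 0
```

```bash
python3 - <<'E'
from fit import *
q=np.array([.4994,-.0065]); o=down(.327)
manip.goto([*q,.14],o); st('above')
manip.servo_line([*q,.055]); manip.dwell(.15); st('pre')
for z in (.043,.038,.034): manip.servo_line([*q,z],max_speed=.04); manip.dwell(.1); st(z)
im,d=manip.read_camera("scene"); cv2.imwrite("pics/s3.png",cv2.resize(im[110:240,180:320,::-1],None,fx=4,fy=4,interpolation=cv2.INTER_CUBIC))
E
```

```text
above t 9.09 tcp [ 0.5004 -0.0045  0.1408] F along/across/z [ 0.55  0.04 -1.3 ] w 0.042 gf 61.0
pre t 9.96 tcp [ 0.5007 -0.0061  0.0563] F along/across/z [ 0.5  -0.24 -2.52] w 0.042 gf 61.0
0.043 t 10.51 tcp [ 0.4995 -0.0065  0.043 ] F along/across/z [-0.69  0.33 -2.17] w 0.0423 gf 61.0
0.038 t 10.88 tcp [ 0.4994 -0.0065  0.038 ] F along/across/z [ 0.02 -0.34 -2.76] w 0.0422 gf 61.0
0.034 t 11.23 tcp [ 0.4994 -0.0065  0.0339] F along/across/z [-0.22 -0.75 -3.05] w 0.0422 gf 61.0
```

View pics/s3.png

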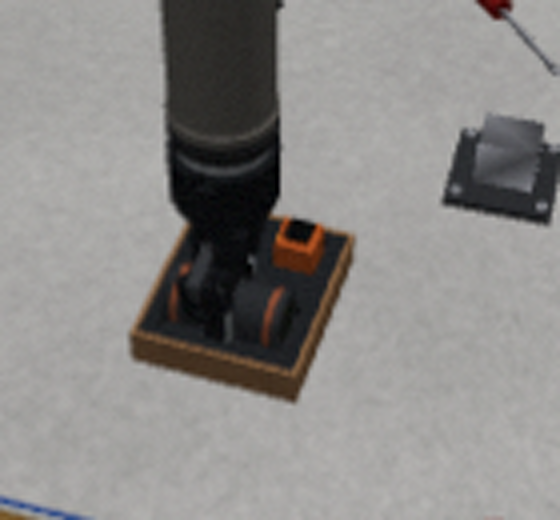

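```bash
python3 - <<'E'
from fit import *
q=np.array([.4994,-.0065])
manip.servo_line([*q,.0332],max_speed=.04); manip.dwell(.1); st('low')
manip.gripper_to(.058); manip.dwell(.3); st('open')
manip.servo_line([*q,.14]); st('up')
p=np.array([.52495,-.2506]); o=down(.367)
manip.goto([*p,.14],o)
for n in ("scene","top"):
    im,d=manip.read_camera(n); P=near(cloud(n,d),q,.055)
    if n=="scene": cv2.imwrite("pics/s4.png",cv2.resize(im[150:290,150:290,::-1],None,fx=4,fy=4,interpolation=cv2.INTER_CUBIC))
    m=(P[:,2]>.04)&(P[:,2]<.08)
    if m.sum()>50: print(n,m.sum(),cyl(P[m],q,.33,.044))
manip.gripper_to(.068)
manip.servo_line([*p,.034]); manip.dwell(.1); st('down')
for w in (.052,.0475): manip.gripper_to(w); st(w)
E
```

```text
low t 11.63 tcp [ 0.4996 -0.0064  0.0333] F along/across/z [-0.27  0.91 -1.6 ] w 0.0422 gf 61.1
open t 12.23 tcp [ 0.4994 -0.0065  0.0332] F along/across/z [-0.04  0.06  1.1 ] w 0.0579 gf 0.0
up t 13.09 tcp [ 0.4986 -0.0068  0.1392] F along/across/z [-0.52  0.57 -0.55] w 0.0583 gf 0.0
scene 438 (array([ 0.4992357 , -0.00676209,  0.32225935,  0.04368334]), np.float64(0.08983229500087475))
top 302 (array([ 0.50082223, -0.00907109,  0.3265776 ,  0.0436426 ]), np.float64(0.0890406591013091))
down t 15.38 tcp [ 0.5262 -0.2509  0.0354] F along/across/z [-0.66  0.09  0.39] w 0.0678 gf 0.0
0.052 t 15.69 tcp [ 0.5252 -0.2507  0.0344] F along/across/z [-0.79  0.16 -0.22] w 0.0521 gf 0.0
0.0475 t 15.92 tcp [ 0.5249 -0.2506  0.034 ] F along/across/z [ 0.27  0.29 -0.2 ] w 0.0475 gf 0.0
```

View pics/s4.png

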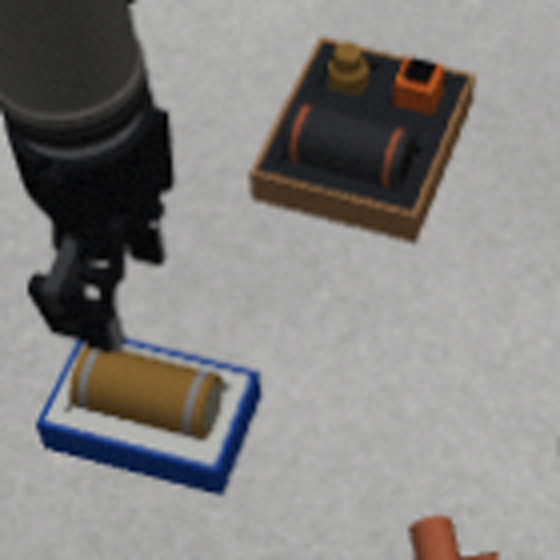

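```bash
python3 - <<'E'
from h import *
p=np.array([.52495,-.2506])
manip.gripper_to(.035); manip.dwell(.2); st('grip')
manip.servo_line([*p,.07],max_speed=.08); manip.servo_line([*p,.16]); manip.dwell(.2); st('lift')
v=np.array([.5718,.2746])
manip.goto([*v,.15],down(YV)); manip.dwell(.3); o=st('aboveV')
from fit import cloud,near,cyl
im,d=manip.read_camera("scene"); P=near(cloud("scene",d),v,.08); m=(P[:,2]>.13)&(P[:,2]<.182)
cv2.imwrite("pics/s5.png",cv2.resize(im[60:200,240:400,::-1],None,fx=4,fy=4,interpolation=cv2.INTER_CUBIC))
print(m.sum(),cyl(P[m],v,.39,.16))
manip.servo_line([*v,.065],max_speed=.08); manip.dwell(.3); o=st('free')
F=np.array(o['ft_force'])
for z in (.058,.056,.055,.0545):
    manip.servo_line([*v,z],max_speed=.02); manip.dwell(.2); o=st(z)
    if o['ft_force'][2]-F[2]>6: break
E
```

```text
grip t 16.33 tcp [ 0.5251 -0.2506  0.0344] F along/across/z [-0.86  0.54  4.63] w 0.0422 gf 61.4
lift t 17.88 tcp [ 0.524  -0.2505  0.1586] F along/across/z [-0.11 -0.57 -3.63] w 0.0424 gf 61.2
aboveV t 20.09 tcp [0.5721 0.2739 0.15  ] F along/across/z [-0.44  0.37 -3.79] w 0.0421 gf 61.2
347 (array([0.57190934, 0.2744866 , 0.39977353, 0.15990932]), np.float64(0.09041604745587609))
free t 21.65 tcp [0.572  0.2747 0.0653] F along/across/z [ 0.   -0.11 -3.61] w 0.0417 gf 61.2
0.058 t 22.35 tcp [0.5719 0.2747 0.0582] F along/across/z [-0.11  0.22 -3.81] w 0.042 gf 61.2
0.056 t 22.8 tcp [0.5718 0.2746 0.056 ] F along/across/z [-0.12  0.28 -2.98] w 0.0424 gf 61.2
0.055 t 23.25 tcp [0.5719 0.2746 0.0558] F along/across/z [-2.42 -0.89  5.13] w 0.0417 gf 61.7
```

View pics/s5.png

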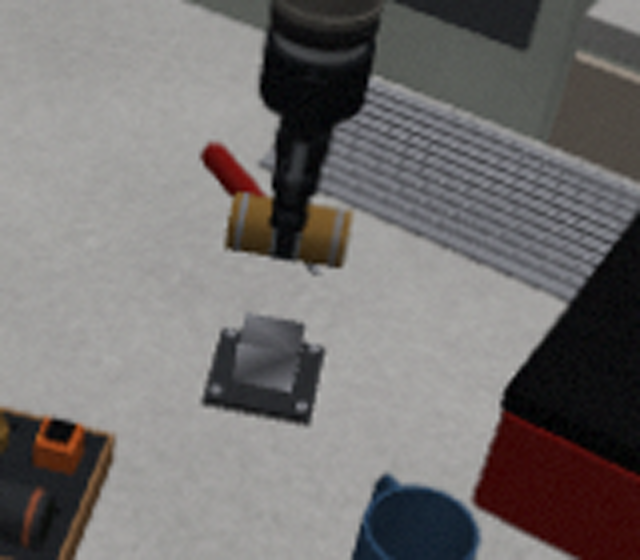

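```bash
python3 - <<'E'
from h import *
v=np.array([.5718,.2746]); z=.0545
manip.servo_line([*v,z],max_speed=.01); manip.dwell(.5); o=st(z)
for i in range(6):
    fz=o['ft_force'][2]; fl=np.array(o['ft_force'])[:2]@NV
    if abs(fz-12)<2 and abs(fl)<1.2: break
    z-=np.clip((12-fz)/11e3,-.0006,.0006)
    if abs(fl)>1.2: v=v+NV*np.clip(fl/8e3,-.0003,.0003)
    manip.servo_line([*v,z],max_speed=.01); manip.dwell(.5); o=st(round(z,5))
manip.dwell(1.5); st('hold'); manip.dwell(1); st('hold')
E
```

```text
0.0545 t 24.0 tcp [0.5719 0.2746 0.0557] F along/across/z [-2.96 -0.97  7.52] w 0.0419 gf 62.2
0.05409 t 24.75 tcp [0.5719 0.2747 0.0557] F along/across/z [-4.77 -1.95  9.25] w 0.0418 gf 62.4
0.05384 t 25.5 tcp [0.5719 0.2746 0.0557] F along/across/z [-4.76 -1.39 10.46] w 0.042 gf 62.4
0.0537 t 26.25 tcp [0.5719 0.2747 0.0557] F along/across/z [-4.24 -2.05 10.32] w 0.042 gf 62.4
0.05355 t 27.0 tcp [0.5719 0.2746 0.0557] F along/across/z [-4.35 -0.91 10.98] w 0.0417 gf 62.4
hold t 28.5 tcp [0.5719 0.2747 0.0557] F along/across/z [-4.95 -0.85 11.42] w 0.042 gf 62.4
hold t 29.5 tcp [0.5719 0.2746 0.0557] F along/across/z [-5.44 -1.25 11.09] w 0.0423 gf 62.4
```

```bash
python3 -c "
from h import *
print(manip.job_done()); st()"
```

```text
the job is handed in; nothing more can be done
None
the job is handed in; nothing more can be done
```

The job is handed in: the old barrel lies released in the long bay of the returns box, and the new brass barrel is held centred in the V-block, pressed down with about 15 N and only about 1 N of sideways force; the hand-in call gave no verdict.

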